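# Restock the bath caddy with full soap canisters

## Robot

A 6-joint arm with a two-finger parallel gripper is mounted at the origin on the work surface. World frame = base frame: x ahead of the robot, y to its left, z up, the work surface at z = 0. Lengths are in mm, angles in degrees, forces in N, time in s.
With the tool pointing down it reaches from about 250 to 725 mm from the base axis. Payload 9.7 kg.
Tool frame: the origin (TCP) lies at the very end of the fingers, on their centre line; the grasp point (between the pads) lies 19 mm behind it (arm.grip_point_offset is the distance from the TCP to the grasp point, in mm); z points along the fingers, y is the line along which they close (so a half turn about z gives the same grasp; the last joint's range is limited). The gripper opens to 85 mm and grips with 20 to 120 N. Pads are 22 mm wide; open, the fingers measure 114 mm over their backs; the gripper's body (76 mm by 85 mm) begins 54 mm behind the grasp point. The pads swing forward as they close: fully open they stand 13 mm farther back than shut.
Start: joints at [-68.526, 4.979, 10.078, 95.1, 0, 90], TCP at [201.345, -511.818, 231.284] pointing down, gripper open.
Joint ranges: [-179.16, 179.16], [-48.56, 103.87], [-65.8, 70.77], [-126.05, 130.52], [-82.76, 87.17], [-180, 180]. Speed limits (degrees/s): [127.2, 127.2, 147.25, 180, 180, 180].

## Interface

Orientations are given as [roll, pitch, yaw] about the fixed x, y, z axes, in that order (R = Rz(yaw) Ry(pitch) Rx(roll)).
In Python, from bench import arm gives the robot as it stands.
- The arm moves only by the shell command python3 -m inch 'ROWS' [FORCE]. ROWS is JSON, a list of rows, each a list of 7 numbers: the closure, from -1 (fully open) to 1 (shut), then the shift along the tool's x, y, z in cm, then the turn, a rotation vector about the tool's x, y, z in rad. A call has exactly 10 rows; each row shifts and turns the commanded pose from where the row before left it, along the tool's axes as they then stand; what a row does not reach is not made up. A row lasts 1/12 s, in which the tool goes at most 41.7 mm and 7.16 degrees, less where a joint would pass 70% of its speed; a pose out of reach is approached as far as the arm can. A call is refused whole if a number of a shift passes 4.17 or a number of a turn 0.125, either way. A call with a gripper value outside its range is refused whole. The fingers move at their own pace and stop on an object; FORCE is the grip in N (left out, the last holds). Time passes only in rows, so rows that do not move let the fingers close, or fill a call up. It gives the time, the measured TCP pose, the force, the opening and the grip force at its end, in the units of the state.
- arm.state(): the state, without advancing time (a new reading comes with each control period).
- arm.capture(name): name is "scene" or "top" or "wrist"; returns the picture (384x512x3 uint8, red, green, blue); there is no depth.
- arm.camera_model(name): a dict with "fx", "fy", "cx", "cy" (pixels), "cam_to_world" (4x4, takes a point from camera to world coordinates); the wrist camera has in their place "T_tool_cam" (4x4, takes a point from camera to tool coordinates, whose origin is the TCP and whose axes are the flange's). Camera axes: x right, y up, looking along -z (the intrinsics and any distortion apply to the point x, -y, -z); pixel columns grow to the right and rows downward; lengths in mm; the calibration is good to about 2 mm. A picture is of the moment at which its call begins: read the wrist's pose just before it. camera_model takes no time and is no camera call.
- arm.hand_in(): hands the job in; it is judged then, once.
The state is a dict: "clock": time; "joint_positions": joint angles; "joint_vel": joint speeds; "effort": joint torques, N m; "tool_pos": TCP position; "orientation": TCP orientation; "contact_force": force on the tool from outside, world axes, zero at the start; "ft_torque": the same for the moment, N m; "grip_width": finger opening in mm; "finger_force": force on a finger pad.
Only numpy, scipy, OpenCV 4.12 (cv2) and the standard library are available. Lean on these libraries where they do the work, as an engineer would, in place of code of your own. Each camera call takes 0.05 s, during which the arm holds its last target. There are 200 camera calls.

## Task

Fill the empty cells of the wooden bath caddy, each with one full soap canister from the four standing on the counter: they look alike, but two are used up and can only be told by being light, the full ones being heavy with their solid bar of soap. Stand each full one upright on the floor of its cell, setting it down rather than dropping it, and leave the used-up ones standing upright on the counter. Leave everything already in the caddy in its cell, and do not knock or push the other things about.

Things in the scene. Friction and masses are not known exactly. Their poses are not given: they have to be found in the camera images.
- caddy: open-topped wooden caddy fixed to the counter, 162 x 240 mm, rim 82 mm above the counter, floor 12 mm thick; 2 x 3 square cells 72 mm wide between 6 mm walls (pitch 78 mm, rows along its y). Four cells hold something (canister, jar or tumbler), two are empty; which ones varies. Origin: centre of its underside on the counter, x across the two rows, y along the three columns
- cell_1 (a point): centre of the floor of one caddy cell (floor top 12 mm above the counter), at x -39, y 78 mm in the caddy's frame
- cell_2 (a point): centre of the floor of one caddy cell (floor top 12 mm above the counter), at x -39, y 0 mm in the caddy's frame
- cell_3 (a point): centre of the floor of one caddy cell (floor top 12 mm above the counter), at x -39, y -78 mm in the caddy's frame
- cell_4 (a point): centre of the floor of one caddy cell (floor top 12 mm above the counter), at x 39, y 78 mm in the caddy's frame
- cell_5 (a point): centre of the floor of one caddy cell (floor top 12 mm above the counter), at x 39, y 0 mm in the caddy's frame
- cell_6 (a point): centre of the floor of one caddy cell (floor top 12 mm above the counter), at x 39, y -78 mm in the caddy's frame
- canister_1: spare: white canister, metal band and cap, 140 mm tall: round body 58 mm across up to 92 mm, narrowing to 36 mm at 107 mm, then the cap, 32 mm across (grip it there). Origin: centre of the underside, z up. On the counter. Of the four spares two are full (solid soap inside, 350 to 500 g in all), two used up (75 to 105 g); they look alike, which is which varies
- canister_2: spare: white canister, metal band and cap, 140 mm tall: round body 58 mm across up to 92 mm, narrowing to 36 mm at 107 mm, then the cap, 32 mm across (grip it there). Origin: centre of the underside, z up. On the counter. Of the four spares two are full (solid soap inside, 350 to 500 g in all), two used up (75 to 105 g); they look alike, which is which varies
- canister_3: spare: white canister, metal band and cap, 140 mm tall: round body 58 mm across up to 92 mm, narrowing to 36 mm at 107 mm, then the cap, 32 mm across (grip it there). Origin: centre of the underside, z up. On the counter. Of the four spares two are full (solid soap inside, 350 to 500 g in all), two used up (75 to 105 g); they look alike, which is which varies
- canister_4: spare: white canister, metal band and cap, 140 mm tall: round body 58 mm across up to 92 mm, narrowing to 36 mm at 107 mm, then the cap, 32 mm across (grip it there). Origin: centre of the underside, z up. On the counter. Of the four spares two are full (solid soap inside, 350 to 500 g in all), two used up (75 to 105 g); they look alike, which is which varies
- stock_a: already in a caddy cell, stays there: white canister, metal band and cap, 140 mm tall: round body 58 mm across up to 92 mm, narrowing to 36 mm at 107 mm, then the cap, 32 mm across (grip it there). Origin: centre of the underside, z up. 
- stock_b: already in a caddy cell, stays there: white canister, metal band and cap, 140 mm tall: round body 58 mm across up to 92 mm, narrowing to 36 mm at 107 mm, then the cap, 32 mm across (grip it there). Origin: centre of the underside, z up. 
- jar: amber glass jar with metal lid, 58 mm across, 56 mm tall, already in a caddy cell (below the rim), stays there. Origin: centre of the underside
- tumbler: white open tumbler, 60 mm across, 90 mm tall, already in a caddy cell, stays there. Origin: centre of the underside
- copper_dispenser: bystander: copper pump dispenser with dark rings, 70 mm across, 160 mm tall with its spout (40 mm long). Origin: centre of the underside
- plum_dispenser: bystander: plum-coloured pump dispenser, 68 mm across, 150 mm tall with its spout (40 mm long). Origin: centre of the underside
- hairbrush: bystander: dark wooden hairbrush lying bristles down near the far edge of the counter, 200 mm long, 50 mm wide, 27 mm tall. Origin: under its middle, x along it towards the bristles
- spray_can: bystander: grey can, 52 mm across, 140 mm tall. Origin: centre of the underside
- soap_dish: bystander: white soap dish with a bar of soap, fixed on the counter among the spare canisters, 100 x 70 mm, 26 mm tall. Origin: centre of the underside
Things that resemble listed ones, but are neither listed nor needed, are in the scene too. What is shaped like the canister_4 but green or red is not meant.

How it is judged (in metres and radians):
At the end, for the whole second after the job is handed in: Two of the spare canisters, full ones, stand in the caddy on the floor of its cells (underside 8 to 18 mm above the counter, weighing on the caddy with over 2.2 N); the other two stand on the counter (underside within 6 mm of it); all four are at rest and upright within 0.12 rad ((height (world z) of each of canister_1, canister_2 above 0.008 m or height (world z) of each of canister_1, canister_3 above 0.008 m or height (world z) of each of canister_1, canister_4 above 0.008 m or height (world z) of each of canister_2, canister_3 above 0.008 m or height (world z) of each of canister_2, canister_4 above 0.008 m or height (world z) of each of canister_3, canister_4 above 0.008 m) and angle between each of canister_1, canister_2, canister_3, canister_4's own z axis and vertical below 0.12 rad and linear speed of each of canister_1, canister_2, canister_3, canister_4 below 0.02 m/s and height (world z) of each of canister_1, canister_2, canister_3, canister_4 below 0.018 m and (height (world z) of canister_1 below 0.006 m or contact force between canister_1 and caddy above 2.2 N) and (height (world z) of canister_2 below 0.006 m or contact force between canister_2 and caddy above 2.2 N) and (height (world z) of canister_3 below 0.006 m or contact force between canister_3 and caddy above 2.2 N) and (height (world z) of canister_4 below 0.006 m or contact force between canister_4 and caddy above 2.2 N)); the robot touches nothing.
It fails at once if anything that was already in the caddy is taken out or tipped over (distance of any of stock_a, stock_b, jar, tumbler from where it was at the start of the episode above 0.03 m or angle between any of stock_a, stock_b, jar, tumbler's own z axis and vertical above 0.5 rad).
It fails at once if a bystander (dispenser, brush, can) is pushed more than 30 mm or knocked over (distance of any of copper_dispenser, plum_dispenser, hairbrush, spray_can from where it was at the start of the episode above 0.03 m or angle between any of copper_dispenser, plum_dispenser, spray_can's own z axis and vertical above 0.5 rad).
It fails at once if a spare canister is dropped or flung (moves faster than 0.7 m/s, a fall of 25 mm, while the fingers do not touch it) ((linear speed of canister_1 above 0.7 m/s and contact force between the fingers and canister_1 below 0.05 N) or (linear speed of canister_2 above 0.7 m/s and contact force between the fingers and canister_2 below 0.05 N) or (linear speed of canister_3 above 0.7 m/s and contact force between the fingers and canister_3 below 0.05 N) or (linear speed of canister_4 above 0.7 m/s and contact force between the fingers and canister_4 below 0.05 N)).
It also fails if it takes over 72 s, if anything falls off the work surface, if the arm or the gripper's body presses on something with over 40 N, if the wrist force passes 120 N, or if a joint passes its speed limit or range.

## Working session

There is one attempt and no reset: what is moved stays moved. The work goes in short steps, Python scripts to look and compute and a shell command to move; the robot and the scene stay as the last step left them, time stands still between calls to the robot, and variables do not carry over. Pictures are saved under pics/ and viewed, at most 10 in all, crops included, and the job is handed in when it is done.

```bash
ls; mkdir -p pics; python3 - <<'E'
from bench import arm
import cv2,numpy as np
s=arm.state();print(s)
for n in("scene","top"):
    im=arm.capture(n);cv2.imwrite(f"pics/{n}.png",im[:,:,::-1])
    m=arm.camera_model(n);print(n,{k:np.round(v,3).tolist() if not isinstance(v,str) else v for k,v in m.items()})
print({k:np.round(v,3).tolist() for k,v in arm.camera_model("wrist").items()})
E
```

```text
pics
{'clock': 0.0, 'joint_positions': array([-6.85233546e+01,  5.01105860e+00,  1.00333873e+01,  9.50963145e+01,
       -2.00983847e-04,  8.99997423e+01]), 'joint_vel': array([-0.10698989, -0.00503038,  0.09205596, -0.06949558, -0.00609855,
        0.03945672]), 'effort': array([-8.63697278e-04, -5.20384777e+01,  4.64807081e+01,  1.61949563e-02,
       -1.60132737e-05,  2.67001576e-05]), 'tool_pos': array([ 201.28865346, -511.61520572,  230.57388366]), 'orientation': array([-1.79926014e+02,  2.00650873e-04,  2.14769034e+01]), 'contact_force': array([ 0.17921773,  1.1394193 , -0.12149142]), 'ft_torque': array([-0.01827003,  0.01400111,  0.03421831]), 'finger_force': 0.0, 'grip_width': 85.44133069521104}
scene {'fx': 406.705, 'fy': 406.705, 'cx': 260.826, 'cy': 194.374, 'cam_to_world': [[0.506, -0.661, 0.554, 1191.1], [0.862, 0.394, -0.318, -383.802], [-0.009, 0.639, 0.769, 849.107], [0.0, 0.0, 0.0, 1.0]]}
top {'fx': 469.784, 'fy': 469.784, 'cx': 256.434, 'cy': 193.826, 'cam_to_world': [[0.015, 0.987, -0.162, 423.961], [-1.0, 0.017, 0.012, -56.404], [0.014, 0.162, 0.987, 1251.704], [0.0, 0.0, 0.0, 1.0]]}
{'fx': 268.995, 'fy': 268.995, 'cx': 252.097, 'cy': 193.975, 'T_tool_cam': [[0.0, 0.95, 0.314, 81.052], [1.0, -0.0, -0.0, 0.371], [-0.0, 0.314, -0.95, -142.844], [0.0, 0.0, 0.0, 1.0]]}
```

View pics/top.png

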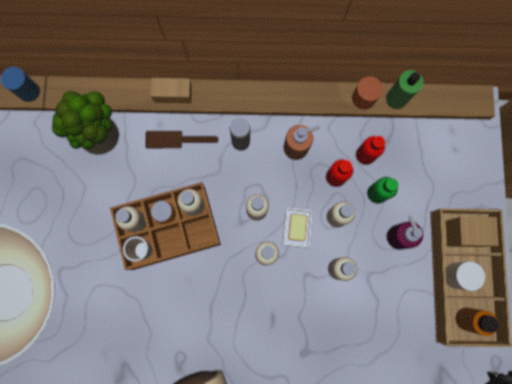

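View pics/scene.png

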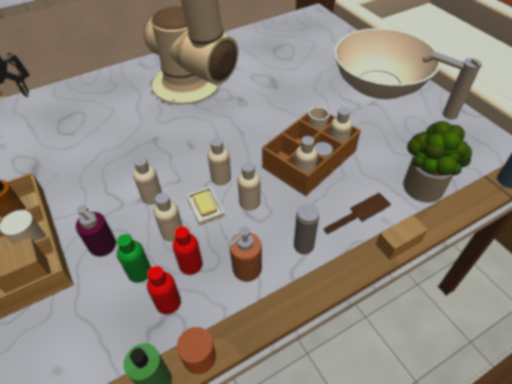

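Top view: the cream canisters are at (257,205), (267,252), (342,213) and (344,267). The caddy is at (165,226) with stock at (128,215) and (190,200), the jar at (162,210) and the tumbler at (135,248). The empty cells are near (168,240) and (203,230). Scene view: the same four stand around the dish, at (219,160), (249,186), (147,180) and (167,217).

Could be taken for a spare: red (341,172) and (372,150), green (384,188), the grey can (240,133), the stock canisters, and the dispensers (408,233) and (298,140). I choose the four cream ones outside the caddy and check them in a close crop.

```bash
cat > h.py <<'E'
import numpy as np,cv2
from bench import arm
def ray(n,u,v,z):
    m=arm.camera_model(n);T=np.array(m["cam_to_world"])
    d=T[:3,:3]@np.array([(u-m["cx"])/m["fx"],-(v-m["cy"])/m["fy"],-1.]);o=T[:3,3]
    return (o+d*(z-o[2])/d[2])[:2]
def proj(n,p):
    m=arm.camera_model(n);T=np.array(m["cam_to_world"])
    c=T[:3,:3].T@(np.array(p,float)-T[:3,3]);return np.array([m["cx"]+m["fx"]*c[0]/-c[2],m["cy"]-m["fy"]*c[1]/-c[2]])
E
python3 - <<'E'
from h import *
im=cv2.imread("pics/top.png")
hsv=cv2.cvtColor(im,cv2.COLOR_BGR2HSV)
cr=cv2.resize(im[172:292,100:362],None,fx=3,fy=3,interpolation=cv2.INTER_CUBIC);cv2.imwrite("pics/crop.png",cr)
m=((hsv[...,0]>8)&(hsv[...,0]<35)&(hsv[...,1]>35)&(hsv[...,1]<110)&(hsv[...,2]>130)).astype(np.uint8)
n,l,st,c=cv2.connectedComponentsWithStats(m)
for i in range(1,n):
    if st[i,4]>40:print(st[i],c[i].round(1),ray("top",*c[i],90).round())
# caddy: wood mask
w=((hsv[...,0]<16)&(hsv[...,1]>110)).astype(np.uint8);w[:175]=0;w[290:]=0;w[:,:95]=0;w[:,230:]=0
r=cv2.minAreaRect(cv2.findNonZero(w));b=cv2.boxPoints(r);print("caddy",r)
for p in b:print(p.round(1),ray("top",*p,82).round(1),ray("top",*p,0).round(1))
E
```

```text
[150  79  39  17 492] [169.7  87.1] [891. 159.]
[178 189  22  22 113] [190.3 201.5] [592.  94.]
[247 197  21  19  91] [256.8 208.4] [578. -72.]
[333 202  21  22  84] [339.9 214.7] [ 566. -279.]
[116 207  22  22 101] [130.1 218.8] [547. 242.]
[477 209  25   6  47] [489.8 209.7] [ 585. -657.]
[ 441  213   56  129 2998] [468.3 270.5] [ 433. -594.]
[289 214  18  27 311] [297.7 227. ] [ 533. -174.]
[   0  228   51  133 1734] [ 23.6 289.8] [371. 487.]
[256 242  22  22 106] [266.1 253.8] [466. -96.]
[335 258  18  22  86] [340.7 268.6] [ 433. -279.]
[479 303  33  44 102] [502.5 334. ] [ 283. -668.]
[206 377  15   7  62] [214.3 381. ] [167.  22.]
caddy ((164.06399536132812, 226.35423278808594), (63.974143981933594, 97.1036148071289), 74.40718841552734)
[108.7 208.6] [572.1 298.3] [582.5 323.1]
[202.2 182.5] [642.7  67.2] [658.   75.8]
[219.4 244.1] [488.2  19.4] [492.7  24.7]
[125.9 270.2] [420.9 246.3] [420.7 267.5]
```

View pics/crop.png

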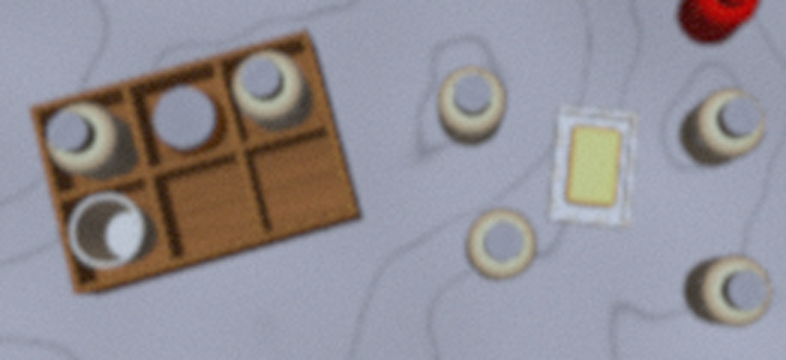

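The crop shows four cream canisters with grey caps: A (470,95), B (502,240), C (741,115) and D (745,290), the soap dish between them, and the two right-hand cells of the near row empty. The fitted rim measures 162 x 242 mm, which matches the caddy.

```bash
cat >> h.py <<'E'
def to(x,y,z):
    s=arm.state();a=np.radians(s["orientation"])
    R=cv2.Rodrigues(np.array([0,0,a[2]]))[0]@cv2.Rodrigues(np.array([0,a[1],0]))[0]@cv2.Rodrigues(np.array([a[0],0,0]))[0]
    return (R.T@(np.array([x,y,z])-s["tool_pos"])/10).round(2)
def wray(im_uv,z):
    m=arm.camera_model("wrist");s=arm.state();a=np.radians(s["orientation"])
    R=cv2.Rodrigues(np.array([0,0,a[2]]))[0]@cv2.Rodrigues(np.array([0,a[1],0]))[0]@cv2.Rodrigues(np.array([a[0],0,0]))[0]
    T=np.array(m["T_tool_cam"]);u,v=im_uv
    d=R@T[:3,:3]@np.array([(u-m["cx"])/m["fx"],-(v-m["cy"])/m["fy"],-1.]);o=R@T[:3,3]+s["tool_pos"]
    return (o+d*(z-o[2])/d[2])[:2]
E
python3 - <<'E'
from h import *
for n,p in dict(A=(256.7,203.7),B=(267.3,252),C=(347,210.3),D=(348.3,268.7)).items():
    w=ray("top",*p,140);print(n,w.round(1),"scene px",proj("scene",[*w,140]).round(1))
# scene caddy check
cx,cy,t=531,157.8,np.radians(17.1)
for a,b in((-39,0),(-39,-78)):
    print("cell",cx+a*np.cos(t)-b*np.sin(t),cy+a*np.sin(t)+b*np.cos(t))
for a in(-81,81):
  for b in(-120,120):print("rim scene",proj("scene",[cx+a*np.cos(t)-b*np.sin(t),cy+a*np.sin(t)+b*np.cos(t),82]).round(1))
w=ray("top",256.7,203.7,140);print("toA",to(*w,235))
im=cv2.imread("pics/scene.png")
cv2.imwrite("pics/s2.png",cv2.resize(im[95:250,130:370],None,fx=3,fy=3,interpolation=cv2.INTER_CUBIC))
E
```

```text
A [582.6 -70.7] scene px [247.7 164.3]
B [468.4 -97.3] scene px [216.7 140.4]
C [ 570.4 -286.8] scene px [161.7 196.3]
D [ 432.5 -287.7] scene px [140.5 159.1]
cell 493.7240724228651 146.33242731594015
cell 516.6592177909848 71.7805721616704
rim scene [260.4 145.5]
rim scene [314.5 104.3]
rim scene [307.2 175. ]
rim scene [360.1 128.3]
toA [ 51.63 -27.08  -0.4 ]
```

View pics/s2.png

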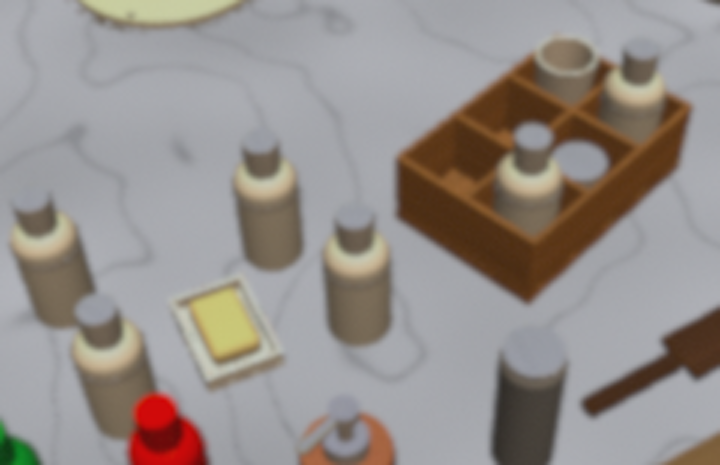

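The scene crop agrees with the top-view positions to within about 2 px: A (354,215), B (262,140), C (98,305), D (32,200). The empty near-row cells show at (500,105) and (450,165). I'm moving to hover short of A and taking a wrist view there.

```bash
python3 -m inch '[[-1,2,-1,0,0,0,0],[-1,3.4,-1.8,0,0,0,0],[-1,3.4,-1.8,0,0,0,0],[-1,3.4,-1.8,0,0,0,0],[-1,3.4,-1.8,0,0,0,0],[-1,3.4,-1.8,0,0,0,0],[-1,3.4,-1.8,0,0,0,0],[-1,3.4,-1.8,0,0,0,0],[-1,3.4,-1.8,0,0,0,0],[-1,3.4,-1.8,0,0,0,0]]' 40
python3 -m inch '[[-1,3.4,-1.8,0,0,0,0],[-1,3.4,-1.8,0,0,0,0],[-1,3,-1.5,0,0,0,0],[-1,0.5,-1.8,0,0,0,0],[-1,0,-1.5,0,0,0,0],[-1,0,-1.4,0,0,0,0],[-1,0,0,0,0,0,0],[-1,0,0,0,0,0,0],[-1,0,0,0,0,0,0],[-1,0,0,0,0,0,0]]'
python3 - <<'E'
from h import *
print(to(582.6,-70.7,235));im=arm.capture("wrist");cv2.imwrite("pics/w1.png",im[:,:,::-1])
E
```

```text
clock: 0.93
tool_pos: [442.5, -230.7, 231.1]
orientation: [-180.0, 0.0, 21.5]
contact_force: [0.4, -0.5, 0.3]
grip_width: 85.0
finger_force: 0.0
clock: 1.77
tool_pos: [501.5, -104.4, 231.5]
orientation: [180.0, -0.0, 21.4]
contact_force: [0.3, 0.3, 0.3]
grip_width: 85.4
finger_force: 0.0
[ 8.78 -0.18 -0.35]
```

View pics/w1.png

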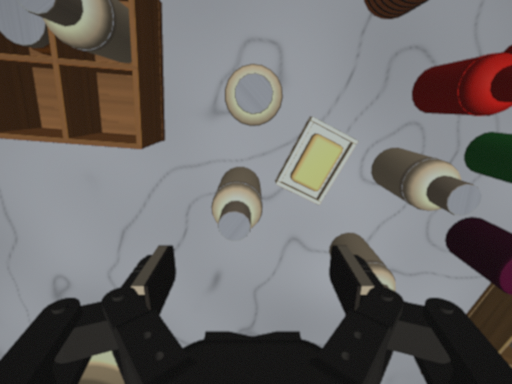

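Wrist view: A's cap is at (254,95), B's at (234,221), C's at (462,195), and the empty near-right cell is at (97,100).

```bash
python3 - <<'E'
from h import *
for n,p in dict(A=(254,95),B=(234,221),C=(462,195)).items():
    w=wray(p,140);print(n,w.round(1),to(*w,108))
print("rimcorner?",wray((142,148),82),"pred",531-81*.956+120*-.294*-1, 157.8-81*.294-120*.956)
E
```

```text
A [585.2 -73.8] [ 8.89  0.2  12.34]
B [473.9 -97.3] [-2.33 -1.67 12.34]
C [ 574.7 -283.3] [ 0.27 19.33 12.34]
rimcorner? [492.74120191  19.66724233] pred 488.84400000000005 19.26600000000002
```

```bash
python3 -m inch '[[-1,-2.4,-1.6,0,0,0,0],[-1,0,0,0,0,0,0],[-1,0,0,1.5,0,0,0],[-1,0,0,2.5,0,0,0],[-1,0,0,2.5,0,0,0],[-1,0,0,2.5,0,0,0],[-1,0,0,1.8,0,0,0],[-1,0,0,1.1,0,0,0],[-1,0,0,0,0,0,0],[-1,0,0,0,0,0,0]]'
python3 -m inch '[[-0.4,0,0,0,0,0,0],[0,0,0,0,0,0,0],[0.1,0,0,0,0,0,0],[0.2,0,0,0,0,0,0],[0.5,0,0,0,0,0,0],[0.8,0,0,0,0,0,0],[1,0,0,0,0,0,0],[1,0,0,0,0,0,0],[1,0,0,0,0,0,0],[1,0,0,0,0,0,0]]' 40
```

```text
clock: 2.65
tool_pos: [473.5, -97.7, 112.7]
orientation: [-180.0, 0.0, 21.4]
contact_force: [0.1, 0.3, 0.7]
grip_width: 85.6
finger_force: 0.0
clock: 3.48
tool_pos: [473.8, -97.3, 113.0]
orientation: [180.0, -0.1, 21.5]
contact_force: [-1.2, 2.4, 6.5]
grip_width: 30.1
finger_force: 40.0
```

```bash
python3 -m inch '[[1,0,0,-0.5,0,0,0],[1,0,0,-1,0,0,0],[1,0,0,-1,0,0,0],[1,0,0,-0.5,0,0,0],[1,0,0,0,0,0,0],[1,0,0,0,0,0,0],[1,0,0,0,0,0,0],[1,0,0,0,0,0,0],[1,0,0,0,0,0,0],[1,0,0,0,0,0,0]]'
```

```text
clock: 4.32
tool_pos: [473.4, -97.4, 142.0]
orientation: [-180.0, 0.0, 21.5]
contact_force: [-0.3, 0.0, -3.9]
grip_width: 30.7
finger_force: 40.1
```

That reads about 4 N, so B is full. I'm carrying it over cell 2.

```bash
python3 -m inch '[[1,0,0,-1.5,0,0,0],[1,0,0,-2.5,0,0,0],[1,0,0,-2.5,0,0,0],[1,0,0,-1.5,0,0,0],[1,0.7,-1.4,0,0,0,0],[1,1.2,-2.4,0,0,0,0],[1,1.4,-2.8,0,0,0,0],[1,1.4,-2.8,0,0,0,0],[1,1.4,-2.8,0,0,0,0],[1,1.4,-2.8,0,0,0,0]]'
python3 -m inch '[[1,1.4,-2.8,0,0,0,0],[1,1.2,-2.2,0,0,0,0],[1,0.7,-1.2,0,0,0,0],[1,0.3,-0.6,0,0,0,0],[1,0,0,0,0,0,0],[1,0,0,0,0,0,0],[1,0,0,0,0,0,0],[1,0,0,0,0,0,0],[1,0,0,0,0,0,0],[1,0,0,0,0,0,0]]'
python3 - <<'E'
from h import *
print(arm.state()["tool_pos"])
im=arm.capture("wrist");cv2.imwrite("pics/w2.png",im[:,:,::-1])
E
```

```text
clock: 5.15
tool_pos: [488.3, 71.1, 222.3]
orientation: [-180.0, -0.0, 21.5]
contact_force: [0.1, -0.3, -4.7]
grip_width: 31.0
finger_force: 40.8
clock: 5.98
tool_pos: [497.1, 145.4, 222.4]
orientation: [180.0, -0.0, 21.4]
contact_force: [0.2, 0.2, -3.5]
grip_width: 31.1
finger_force: 40.9
[497.08468727 145.38449578 222.43956809]
```

View pics/w2.png

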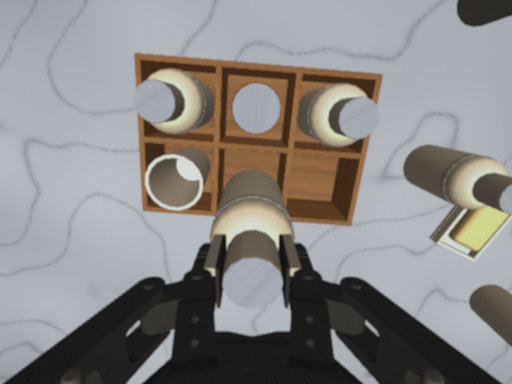

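The wrist view shows the whole caddy rim, with corners at (136,53), (382,74), (352,224) and (143,210). The held canister hangs near cell 2.

```bash
python3 - <<'E'
from h import *
P=[wray(p,82) for p in((136,53),(382,74),(352,224),(143,210))]
for p in P:print(p.round(1))
print("c",np.mean(P,0).round(1),[np.linalg.norm(P[i]-P[(i+1)%4]).round(1) for i in range(4)])
d=(P[0]-P[1]+P[3]-P[2]);t=np.arctan2(-d[0],d[1]);print(np.degrees(t))
c=np.mean(P,0)
for b in(0,-78):
    w=[c[0]-39*np.cos(t)-b*np.sin(t),c[1]-39*np.sin(t)+b*np.cos(t)];print(np.round(w,1),to(*w,222))
# canister axis check: cap top at z, shoulder ring
print("cap",wray((252,283),222.4-113+140))
for q in((133,92),):pass
# inner wall crossings of cell 2: walls at col boundaries on far wall and near rim
for p in((220,142),(289,148),(216,213),(283,218)):print(wray(p,82).round(1))
E
```

```text
[576.2 294. ]
[645.2  68.3]
[493.8  20.2]
[422.8 248.4]
c [534.5 157.7] [np.float64(236.0), np.float64(158.9), np.float64(239.1), np.float64(160.0)]
17.144318273838028
[497.2 146.2] [ 0.04 -0.06  0.04]
[520.2  71.7] [-0.54  7.72  0.04]
cap [492.59626841 143.41141923]
[526.5 192.6]
[547.1 123.1]
[449.5 170.4]
[471.7  97.1]
```

```bash
python3 -m inch '[[1,0.1,-0.1,0.5,0,0,0],[1,0,0,1,0,0,0],[1,0,0,1,0,0,0],[1,0,0,0.8,0,0,0],[1,0,0,0.5,0,0,0],[1,0,0,0.5,0,0,0],[1,0,0,0.2,0,0,0],[1,0,0,0,0,0,0],[1,0,0,0,0,0,0],[1,0,0,0,0,0,0]]'
```

```text
clock: 6.87
tool_pos: [497.8, 147.5, 177.8]
orientation: [180.0, -0.0, 21.5]
contact_force: [-0.4, -0.4, -3.2]
grip_width: 30.9
finger_force: 40.9
```

```bash
python3 -m inch '[[1,0,0,0.6,0,0,0],[1,0,0,1,0,0,0],[1,0,0,1,0,0,0],[1,0,0,1,0,0,0],[1,0,0,0.7,0,0,0],[1,0,0,0.4,0,0,0],[1,0,0,0.2,0,0,0],[1,0,0,0,0,0,0],[1,0,0,0,0,0,0],[1,0,0,0,0,0,0]]'
```

```text
clock: 7.7
tool_pos: [497.8, 147.5, 128.8]
orientation: [180.0, -0.0, 21.5]
contact_force: [0.1, 0.2, -4.0]
grip_width: 30.7
finger_force: 40.9
```

```bash
python3 -m inch '[[1,0,0,0.1,0,0,0],[1,0,0,0.1,0,0,0],[1,0,0,0.1,0,0,0],[1,0,0,0.1,0,0,0],[1,0,0,0,0,0,0],[1,0,0,0,0,0,0],[1,0,0,0,0,0,0],[1,0,0,0,0,0,0],[1,0,0,0,0,0,0],[1,0,0,0,0,0,0]]'
```

```text
clock: 8.53
tool_pos: [497.9, 147.6, 125.0]
orientation: [-180.0, -0.1, 21.5]
contact_force: [-2.3, 0.6, 5.6]
grip_width: 31.0
finger_force: 41.8
```

```bash
python3 -m inch '[[0.1,0,0,0,0,0,0],[-0.1,0,0,0,0,0,0],[-0.3,0,0,0,0,0,0],[-0.3,0,0,0,0,0,0],[-0.3,0,0,-1,0,0,0],[-0.3,0,0,-2,0,0,0],[-0.3,0,0,-3,0,0,0],[-0.5,0,0,-3,0,0,0],[-1,0,0,-1.5,0,0,0],[-1,0,0,-0.5,0,0,0]]'
python3 -m inch '[[-1,0,1.5,0,0,0,0],[-1,0,2.5,0,0,0,0],[-1,0,3.4,0,0,0,0],[-1,0,3.4,0,0,0,0],[-1,0,3.4,0,0,0,0],[-1,0,3.4,0,0,0,0],[-1,0,2.8,0,0,0,0],[-1,0,2,0,0,0,0],[-1,0,1,0,0,0,0],[-1,0,0.2,0,0,0,0]]'
python3 - <<'E'
from h import *
print(to(584.2,-72.5,112.5))
im=arm.capture("top");cv2.imwrite("pics/t2.png",cv2.resize(im[172:292,100:362,::-1],None,fx=3,fy=3))
E
```

```text
clock: 9.37
tool_pos: [498.4, 147.6, 238.1]
orientation: [180.0, -0.3, 21.5]
contact_force: [0.5, 0.7, -0.1]
grip_width: 84.4
finger_force: 0.0
clock: 10.2
tool_pos: [584.1, -73.6, 233.3]
orientation: [-180.0, 0.1, 21.4]
contact_force: [1.0, -0.2, 0.7]
grip_width: 85.4
finger_force: 0.0
[ 0.07 -0.09 12.08]
```

View pics/t2.png

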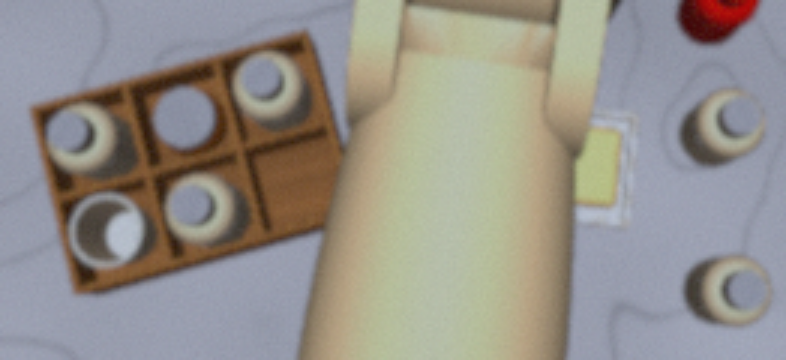

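B stands in cell 2 at (200,208), and everything else is unmoved. I'll grip A and weigh it next.

```bash
python3 -m inch '[[-1,0,0,1.5,0,0,0],[-1,0,0,2.5,0,0,0],[-1,0,0,2.5,0,0,0],[-1,0,0,2.5,0,0,0],[-1,0,0,1.9,0,0,0],[-1,0,0,1.1,0,0,0],[-0.4,0,0,0,0,0,0],[0,0,0,0,0,0,0],[0.1,0,0,0,0,0,0],[0.3,0,0,0,0,0,0]]'
python3 -m inch '[[0.6,0,0,0,0,0,0],[1,0,0,0,0,0,0],[1,0,0,0,0,0,0],[1,0,0,0,0,0,0],[1,0,0,0,0,0,0],[1,0,0,0,0,0,0],[1,0,0,0,0,0,0],[1,0,0,0,0,0,0],[1,0,0,0,0,0,0],[1,0,0,0,0,0,0]]'
python3 -m inch '[[1,0,0,-0.5,0,0,0],[1,0,0,-1,0,0,0],[1,0,0,-1,0,0,0],[1,0,0,-0.5,0,0,0],[1,0,0,0,0,0,0],[1,0,0,0,0,0,0],[1,0,0,0,0,0,0],[1,0,0,0,0,0,0],[1,0,0,0,0,0,0],[1,0,0,0,0,0,0]]'
```

```text
clock: 11.08
tool_pos: [584.7, -72.1, 116.0]
orientation: [179.9, -0.1, 21.5]
contact_force: [-0.8, -0.5, 0.8]
grip_width: 38.7
finger_force: 0.0
clock: 11.92
tool_pos: [584.8, -72.3, 116.0]
orientation: [179.9, -0.1, 21.5]
contact_force: [1.1, 0.3, 6.7]
grip_width: 31.0
finger_force: 39.6
clock: 12.75
tool_pos: [583.8, -72.2, 143.9]
orientation: [-180.0, 0.0, 21.5]
contact_force: [0.8, 0.3, -0.2]
grip_width: 30.9
finger_force: 39.8
```

A reads close to zero, so it is used up. I'll set it back down and go to D.

```bash
python3 -m inch '[[1,0,0,0.5,0,0,0],[1,0,0,1,0,0,0],[1,0,0,0.7,0,0,0],[1,0,0,0.3,0,0,0],[1,0,0,0.2,0,0,0],[1,0,0,0.1,0,0,0],[1,0,0,0,0,0,0],[1,0,0,0,0,0,0],[0.2,0,0,0,0,0,0],[0,0,0,0,0,0,0]]'
python3 -m inch '[[-0.2,0,0,0,0,0,0],[-0.3,0,0,0,0,0,0],[-0.4,0,0,0,0,0,0],[-0.5,0,0,-1,0,0,0],[-0.5,0,0,-2,0,0,0],[-0.7,0,0,-3,0,0,0],[-1,0,0,-3,0,0,0],[-1,0,0,-2,0,0,0],[-1,0,0,-1,0,0,0],[-1,0,0,0,0,0,0]]'
python3 - <<'E'
from h import *
print(to(435,-287.5,235))
E
```

```text
clock: 13.58
tool_pos: [584.2, -72.2, 116.6]
orientation: [180.0, -0.0, 21.5]
contact_force: [0.4, 0.1, 0.5]
grip_width: 42.2
finger_force: 0.0
clock: 14.42
tool_pos: [584.8, -72.3, 239.2]
orientation: [179.9, -0.2, 21.5]
contact_force: [0.1, 0.5, -0.4]
grip_width: 85.4
finger_force: 0.0
[-21.82  14.54   0.37]
```

```bash
python3 -m inch '[[-1,-1.5,1,0,0,0,0],[-1,-2.5,1.7,0,0,0,0],[-1,-3,2,0,0,0,0],[-1,-3,2,0,0,0,0],[-1,-3,2,0,0,0,0],[-1,-3,2,0,0,0,0],[-1,-2.8,1.8,0,0,0,0],[-1,-2,1.3,0,0,0,0],[-1,-1,0.7,0,0,0,0],[-1,0,0,0,0,0,0]]'
python3 - <<'E'
from h import *
im=arm.capture("top")
cv2.imwrite("pics/t3.png",im[:,:,::-1]);print(to(435,-287.5,112.5))
im=arm.capture("wrist");cv2.imwrite("pics/w3.png",im[:,:,::-1])
E
```

```text
clock: 15.25
tool_pos: [432.8, -288.4, 235.0]
orientation: [-179.9, 0.1, 21.3]
contact_force: [0.6, 0.4, 0.3]
grip_width: 85.5
finger_force: 0.0
[ 0.13  0.08 12.27]
```

View pics/w3.png

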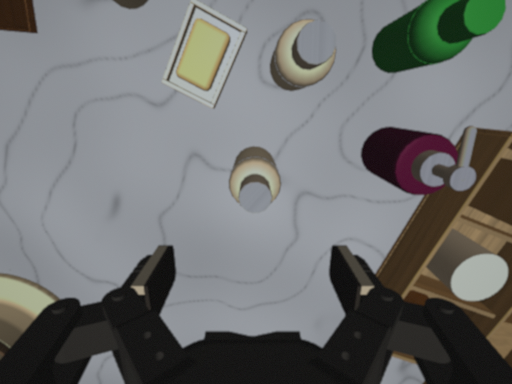

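The wrist view shows D's cap at (255,194), C's at (316,43) and the plum dispenser at (410,160), well clear of the fingers.

```bash
python3 - <<'E'
from h import *
for p in((255,194),(316,43)):
    w=wray(p,140);print(w,to(*w,112.5))
E
```

```text
[ 437.48842289 -288.72088496] [ 0.24  0.32 12.29]
[ 571.32333306 -287.2590613 ] [12.75  5.07 12.28]
```

```bash
python3 -m inch '[[-1,0.2,0.1,1.5,0,0,0],[-1,0,0,2.5,0,0,0],[-1,0,0,2.5,0,0,0],[-1,0,0,2.5,0,0,0],[-1,0,0,2,0,0,0],[-1,0,0,1.2,0,0,0],[-0.4,0,0,0,0,0,0],[0,0,0,0,0,0,0],[0.1,0,0,0,0,0,0],[0.3,0,0,0,0,0,0]]'
python3 -m inch '[[0.6,0,0,0,0,0,0],[1,0,0,0,0,0,0],[1,0,0,0,0,0,0],[1,0,0,0,0,0,0],[1,0,0,0,0,0,0],[1,0,0,0,0,0,0],[1,0,0,0,0,0,0],[1,0,0,0,0,0,0],[1,0,0,0,0,0,0],[1,0,0,0,0,0,0]]'
python3 -m inch '[[1,0,0,-0.5,0,0,0],[1,0,0,-1,0,0,0],[1,0,0,-1,0,0,0],[1,0,0,-0.5,0,0,0],[1,0,0,0,0,0,0],[1,0,0,0,0,0,0],[1,0,0,0,0,0,0],[1,0,0,0,0,0,0],[1,0,0,0,0,0,0],[1,0,0,0,0,0,0]]'
```

```text
clock: 16.18
tool_pos: [437.2, -287.4, 115.8]
orientation: [179.9, -0.1, 21.5]
contact_force: [0.6, 0.4, -0.3]
grip_width: 38.6
finger_force: 0.0
clock: 17.02
tool_pos: [437.1, -287.7, 115.9]
orientation: [179.9, -0.1, 21.5]
contact_force: [0.8, -0.6, 6.5]
grip_width: 31.1
finger_force: 40.2
clock: 17.85
tool_pos: [436.3, -287.1, 143.9]
orientation: [-180.0, 0.0, 21.5]
contact_force: [-0.0, -0.2, -4.3]
grip_width: 30.7
finger_force: 40.4
```

D reads about 4.3 N, so it is full. I'm carrying it to cell 3.

```bash
python3 -m inch '[[1,0,0,-1.5,0,0,0],[1,0,0,-2.6,0,0,0],[1,0,0,-2.6,0,0,0],[1,0,0,-1.6,0,0,0],[1,0.8,-1.2,0,0,0,0],[1,1.5,-2.2,0,0,0,0],[1,1.9,-2.8,0,0,0,0],[1,1.9,-2.8,0,0,0,0],[1,1.9,-2.8,0,0,0,0],[1,1.9,-2.8,0,0,0,0]]'
python3 -m inch '[[1,1.9,-2.8,0,0,0,0],[1,1.9,-2.8,0,0,0,0],[1,1.9,-2.8,0,0,0,0],[1,1.9,-2.8,0,0,0,0],[1,1.5,-2.2,0,0,0,0],[1,0.8,-1.2,0,0,0,0],[1,0.4,-0.6,0,0,0,0],[1,0,0,0,0,0,0],[1,0,0,0,0,0,0],[1,0,0,0,0,0,0]]'
python3 - <<'E'
from h import *
print(to(519,72,180))
E
```

```text
clock: 18.68
tool_pos: [475.1, -113.6, 227.3]
orientation: [180.0, -0.0, 21.4]
contact_force: [1.4, -0.9, -4.5]
grip_width: 30.6
finger_force: 41.6
clock: 19.52
tool_pos: [515.2, 63.1, 227.3]
orientation: [180.0, 0.0, 21.4]
contact_force: [0.1, -1.0, -4.7]
grip_width: 30.9
finger_force: 41.6
[ 0.68 -0.69  4.73]
```

```bash
python3 -m inch '[[1,0.4,-0.4,0,0,0,0],[1,0.2,-0.3,0,0,0,0],[1,0,0,0.6,0,0,0],[1,0,0,1,0,0,0],[1,0,0,1,0,0,0],[1,0,0,1,0,0,0],[1,0,0,0.7,0,0,0],[1,0,0,0.4,0,0,0],[1,0,0,0,0,0,0],[1,0,0,0,0,0,0]]'
python3 - <<'E'
from h import *
im=arm.capture("wrist");cv2.imwrite("pics/w4.png",im[:,:,::-1]);print(to(519,72,128))
E
```

```text
clock: 20.35
tool_pos: [518.2, 72.8, 180.2]
orientation: [-180.0, 0.0, 21.5]
contact_force: [-0.6, 0.3, -4.9]
grip_width: 30.6
finger_force: 41.6
[0.03 0.1  5.26]
```

View pics/w4.png

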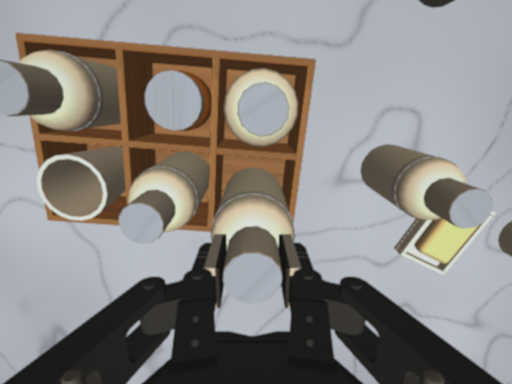

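The wrist view shows D hanging inside cell 3 at (253,200), clear of the walls with no contact force. B stands in cell 2 at (160,200). I'll lower D to the floor, expected at TCP about 128.

```bash
python3 -m inch '[[1,0,0,0.6,0,0,0],[1,0,0,1,0,0,0],[1,0,0,1,0,0,0],[1,0,0,1,0,0,0],[1,0,0,0.7,0,0,0],[1,0,0,0.4,0,0,0],[1,0,0,0.2,0,0,0],[1,0,0,0,0,0,0],[1,0,0,0,0,0,0],[1,0,0,0,0,0,0]]'
python3 -m inch '[[1,0,0,0.1,0,0,0],[1,0,0,0.1,0,0,0],[1,0,0,0.1,0,0,0],[1,0,0,0,0,0,0],[1,0,0,0,0,0,0],[1,0,0,0,0,0,0],[1,0,0,0,0,0,0],[1,0,0,0,0,0,0],[1,0,0,0,0,0,0],[1,0,0,0,0,0,0]]'
```

```text
clock: 21.23
tool_pos: [518.4, 72.8, 131.7]
orientation: [180.0, -0.0, 21.5]
contact_force: [-0.3, 0.1, -4.3]
grip_width: 30.2
finger_force: 41.7
clock: 22.07
tool_pos: [518.3, 72.8, 128.3]
orientation: [180.0, -0.0, 21.5]
contact_force: [0.5, 0.3, -4.9]
grip_width: 30.4
finger_force: 41.7
```

```bash
python3 -m inch '[[1,0,0,0.1,0,0,0],[1,0,0,0.1,0,0,0],[1,0,0,0,0,0,0],[1,0,0,0,0,0,0],[1,0,0,0,0,0,0],[1,0,0,0,0,0,0],[1,0,0,0,0,0,0],[1,0,0,0,0,0,0],[1,0,0,0,0,0,0],[1,0,0,0,0,0,0]]'
```

```text
clock: 22.9
tool_pos: [518.9, 72.8, 127.9]
orientation: [180.0, -0.1, 21.5]
contact_force: [-1.2, -0.1, 5.0]
grip_width: 30.9
finger_force: 42.7
```

Landed. I'm releasing it gently, rising, and backing the arm away so the top camera can check.

```bash
python3 -m inch '[[0.1,0,0,0,0,0,0],[-0.1,0,0,0,0,0,0],[-0.2,0,0,0,0,0,0],[-0.2,0,0,0,0,0,0],[-0.2,0,0,-1,0,0,0],[-0.2,0,0,-2,0,0,0],[-0.2,0,0,-3,0,0,0],[-0.5,0,0,-3,0,0,0],[-0.5,0,0,-2,0,0,0],[-0.5,0,0,-1,0,0,0]]'
python3 -m inch '[[-0.5,-1.5,1,0,0,0,0],[-0.5,-2.4,1.6,0,0,0,0],[-0.5,-2.4,1.6,0,0,0,0],[-0.5,-2.4,1.6,0,0,0,0],[-0.5,-2.4,1.6,0,0,0,0],[-0.5,-2,1.3,0,0,0,0],[-0.5,-1,0.7,0,0,0,0],[-0.5,0,0,0,0,0,0],[-0.5,0,0,0,0,0,0],[-0.5,0,0,0,0,0,0]]'
python3 - <<'E'
from h import *
im=arm.capture("top");cv2.imwrite("pics/t4.png",im[:,:,::-1])
a=cv2.resize(im[110:292,100:440,::-1],None,fx=2,fy=2)
cv2.imwrite("pics/t4c.png",a)
E
```

```text
clock: 23.73
tool_pos: [519.0, 72.9, 250.0]
orientation: [179.9, -0.2, 21.5]
contact_force: [1.0, -0.2, -0.3]
grip_width: 64.1
finger_force: 0.0
clock: 24.57
tool_pos: [421.8, -66.0, 246.1]
orientation: [-180.0, 0.0, 21.5]
contact_force: [0.6, -0.5, -0.4]
grip_width: 64.0
finger_force: 0.0
```

View pics/t4c.png

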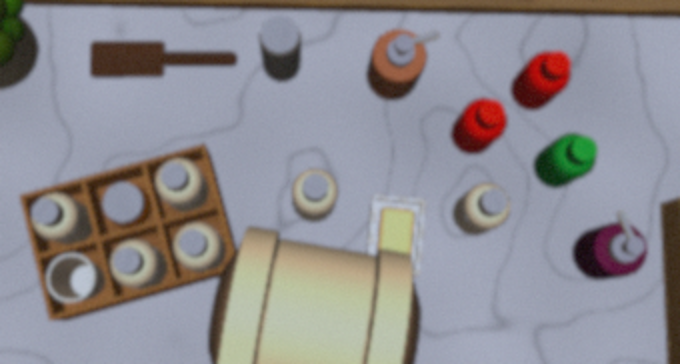

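The top view shows all six cells filled, with the new canisters at (133,262) and (197,245). A stands at (315,192) and C at (485,205). The bystanders are unmoved and the gripper touches nothing.

```bash
python3 -c "
from bench import arm
print(arm.hand_in())"
```

```text
the job is handed in; nothing more can be done
None
```

I put the two full canisters (about 4 N each) upright on the floors of the two empty cells, cells 2 and 3, left the other two on the counter (one weighed light, the other taken as used up by elimination), and handed the job in at about 25 s; the hand-in gave no verdict.

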